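# Hold the drawer front on for the volunteer to screw

## Robot

A 6-joint arm with a two-finger parallel gripper is mounted at the origin on the work surface. World frame = base frame: x ahead of the robot, y to its left, z up, the work surface at z = 0. Lengths are in mm, angles in rad, forces in N, time in s.
With the tool pointing down it reaches from about 350 to 875 mm from the base axis. Payload 4.2 kg.
Tool frame: the origin (TCP) lies at the very end of the fingers, on their centre line; the grasp point (between the pads) lies arm.grip_depth behind it (arm.grip_depth is the distance from the TCP to the grasp point, in mm); z points along the fingers, y is the direction in which the jaws open and shut (so a half turn about z gives the same grasp; the last joint's range is limited). The gripper opens to 85 mm and grips with 20 to 120 N. Pads are 22 mm wide; open, the fingers measure 114 mm over their backs; the gripper's body (76 mm by 85 mm) begins 54 mm behind the grasp point. The pads swing forward as they close: fully open they stand 13 mm farther back than shut.
Start: joints at [1.521, 0.385, 0.008, 0, -1.194, -0.259], TCP at [189.915, 595.426, 231.312] pointing down, gripper open.
Joint ranges: [-3.14, 3.14], [-1.21, 2.06], [-1.07, 1.41], [-3.16, 2.05], [-2.99, -0.16], [-3.1, 3.1]. Speed limits (rad/s): [2.79, 2.79, 3.14, 3.14, 3.14, 3.14].

## Interface

Orientations are given as a unit quaternion [x, y, z, w].
In Python, from bench import arm, optics, workorder gives the robot as it stands. The module is installed in compiled form; this text tells all that it offers.
- The arm moves only by the tool play_rows, never from a script. Its arguments are lists of equal length, an entry for each row: "travel": the shift along the tool's x, y, z in m, a list of three; "rotation": the turn, a rotation vector about the tool's x, y, z in rad, a list of three; "grip": the opening, from 0 (shut) to 1 (fully open). In form: {"travel": [[x, y, z], ...], "rotation": [[rx, ry, rz], ...], "grip": [grip, ...]}. A call has 1 to 12 rows; each row shifts and turns the commanded pose from where the row before left it, along the tool's axes as they then stand; what a row does not reach is not made up. A row lasts 1/12 s, in which the tool goes at most 41.7 mm and 7.16 degrees, less where a joint would pass 70% of its speed; a pose out of reach is approached as far as the arm can. A call is refused whole if a number of a shift passes 0.0417 or a number of a turn 0.125, either way. A call with a gripper value outside its range is refused whole. The fingers move at their own pace and stop on an object; the grip force is fixed at half the most. Time passes only in rows, so rows that do not move let the fingers close. It gives the time, the measured TCP pose, the force and the opening at its end, in the units of the state.
- arm.read_state(): the state, without advancing time (a new reading comes with each control period).
- optics.get_image(name): name is "scene" or "top" or "wrist"; returns a dict with "image" (400x640x3 uint8, blue, green, red), "depth" (400x640 float32, mm along the optical axis (not along the pixel's ray), 0 where there is no reading), "camera_matrix" (3x3 intrinsics, pixels), "R" (3x3) and "t" (3): a world point X has camera coordinates R X + t; the wrist camera has in their place "hand_eye" (4x4, takes a point from camera to tool coordinates, whose origin is the TCP and whose axes are the flange's). Camera axes: x right, y down, z forward; pixel columns grow to the right and rows downward; lengths in mm; the calibration is good to about 2 mm. A picture is of the moment at which its call begins: read the wrist's pose just before it.
- workorder.job_done(): hands the job in, once; it reports no verdict.
The state is a dict: "clock": time; "joints": joint angles; "joint_vel": joint speeds; "joint_efforts": joint torques, N m; "position": TCP position; "ee_rot": TCP orientation; "contact_force": force on the tool from outside, world axes, zero at the start; "wrist_torque": the same for the moment, N m; "gripper_width": finger opening in mm.
Only numpy, scipy, OpenCV 4.12 (cv2) and the standard library are available. Lean on these libraries where they do the work, as an engineer would, in place of code of your own. Each camera call takes 0.05 s, during which the arm holds its last target. There are 200 camera calls.

## Task

This donated little drawer has lost its front: pick out the front that belongs to it (the wide one with a knob; leave the narrow front and the plain board alone, and the other things on the counter too), stand it over the open end of the drawer, knob outwards, centred, upright and level with the drawer's bottom edge. With it push the drawer home against the sprung stop of the repair jig and keep it pressed there, flush, with a steady gentle push of about 10 newtons (never a hard shove), as a third hand for the volunteer who will screw it on. Your program finishes while still holding and pressing: do not let go.

Things in the scene. Friction and masses are not known exactly. Their poses are not given: they have to be found in the camera images.
- front: Wide wooden drawer front with one knob: board 16 thick (x) x 180 wide (y) x 75 high (z) mm, 0.17 kg. Origin: centre of its underside; x points from the knob side to the plain back face (8 mm from the origin); z up. It starts standing upright on the counter on the robot's right, in a row with the two other boards (order changes), knob side towards the robot within 0.35 rad.
- front_knob (a point): Tip of the knob of the wide front: 30 mm from the board's mid-plane on the outer (-x) side, 28 mm above its lower edge, at mid width. The knob is 22 mm across, so the top 36 mm of the outer face is clear for a finger.
- narrow_front: Another drawer front of the same wood, 16 x 125 x 75 mm with the same knob; too narrow, not for this drawer. Axes and origin as for the wide front. Leave it alone (it may not move more than 30 mm).
- plain_board: A plain board of the same wood without knob, 16 x 180 x 55 mm. Axes and origin as for the wide front. Leave it alone (it may not move more than 30 mm).
- drawer: Light-wood drawer box without its front, 170 long (x) x 160 wide (y) x 55 high (z) mm, walls 10, about 0.28 kg, loose between the jig's guides (6 mm play a side), open on top and at its end facing the robot. Origin: centre of its underside; open end at x = -85 mm, back wall's outside at x = +85. Starts 8 to 35 mm short of the stop; slides on the counter with a few newtons of friction.
- jig: Plywood repair jig fixed on the counter, robot's left half: two side guides 30 mm high, inner faces 172 apart, outer 208, from x = -115 to +60 mm; a cross block 55 mm high at x = +64 to +86; the sprung stop between. Origin: on the counter, mid-width, under the stop's face at rest. Its level x axis is the pushing direction (away from the robot), turned up to 0.3 rad; z up.
- stop_face (a point): Centre of the face of the sprung aluminium stop plate (130 wide, from 3 to 49 mm above the counter), 26 mm above the counter; at rest it is at the jig's x = 0.
- stop (a joint): Travel of the sprung stop in m along the jig's +x: 0 at rest, 0.040 at its hard end. The spring pushes back with 1 N at rest plus 0.35 N per mm (4.5 N at 10 mm, 8 N at 20, 11.5 N at 30). The push on the front is this plus the drawer's friction on the counter: 1 to 3 N, more if the front also bears down on the drawer.
- glue: White glue bottle, 52 mm across, 130 mm high, standing beyond the boards. Origin: centre of its underside. A bystander: leave it alone (it may not move more than 30 mm).
- screw_jar: Glass jar of screws, 60 mm across, 75 mm high, left of the jig. Origin: centre of its underside. A bystander: leave it alone (it may not move more than 30 mm).
- driver: Screwdriver, 190 mm long, lying to the right of the boards, pointing about away from the robot. Origin near its middle. A bystander: leave it alone (it may not move more than 30 mm).
- mug: White mug, 80 mm across, 95 mm high, far right. Origin: centre of its underside. A bystander: leave it alone (it may not move more than 30 mm).
- basket: Blue slatted basket 160 x 110 x 60 mm, far left. Origin: centre of its underside. A bystander: leave it alone (it may not move more than 30 mm).
- clock: Small white table clock about 97 mm high, far right. Origin: centre of its underside. A bystander: leave it alone (it may not move more than 30 mm).
Things that resemble listed ones, but are neither listed nor needed, are in the scene too. What is shaped like the drawer but green or purple is not meant.

How it is judged:
By the outcome, as a careful person would: the job done as asked, in the order asked, and still so for the second after the job is handed in, while the arm keeps its last pose, push and grip.
It also fails if it takes over 45 s, if anything falls off the work surface, if the arm or the gripper's body presses on something with over 40 N, if the wrist force passes 120 N, or if a joint passes its speed limit or range.

## Working session

There is one attempt and no reset: what is moved stays moved. The work goes in short steps, Python scripts to look and compute and a tool call to move; the robot and the scene stay as the last step left them, time stands still between calls to the robot, and variables do not carry over. Pictures are saved under pics/ and viewed, about 8 in all and at most 12, crops included, and the job is handed in when it is done.

Besides the shell and the picture viewer there is one more tool, called after "Emit:" by a JSON object that holds its "api" and its "payload", one argument or row to a line. play_rows: Moves the arm, as the interface text tells. Its arguments: {"type":"object","properties":{"travel":{"type":"array","items":{"type":"array","items":{"type":"number"}}},"rotation":{"type":"array","items":{"type":"array","items":{"type":"number"}}},"grip":{"type":"array","items":{"type":"number"}}},"required":["travel","rotation","grip"]}

```bash
mkdir -p pics; cat > h.py <<'E'
import numpy as np, cv2
from bench import arm, optics, workorder
from scipy.spatial.transform import Rotation as Ro
def world(d):
    "per-pixel world points of a fixed camera"
    K=np.array(d['camera_matrix']);z=d['depth'].astype(float)
    v,u=np.mgrid[:z.shape[0],:z.shape[1]]
    c=np.stack([(u-K[0,2])/K[0,0]*z,(v-K[1,2])/K[1,1]*z,z],-1)
    P=(c-np.array(d['t']))@np.array(d['R']); P[z==0]=np.nan
    return P
E
python3 - <<'E'
from h import *
s=arm.read_state();print({k:np.round(v,3) for k,v in s.items()},arm.grip_depth)
ims=[]
for n in('scene','top'):
    d=optics.get_image(n);np.savez(n,**d);cv2.imwrite(f'pics/{n}0.png',d['image']);
    print(n,np.round(d['camera_matrix'],1),np.round(d['R'],3),np.round(d['t'],1))
E
```

```text
{'clock': np.float64(0.0), 'joints': array([ 1.521e+00,  3.860e-01,  7.000e-03, -1.000e-03, -1.194e+00,
       -2.590e-01]), 'joint_vel': array([ 0.001,  0.   ,  0.002,  0.001, -0.002,  0.002]), 'joint_efforts': array([-1.0000e-03, -3.9229e+01,  1.8840e+01,  4.1860e+00, -5.0000e-03,
        0.0000e+00]), 'position': array([189.749, 594.899, 230.212]), 'ee_rot': array([ 0.988, -0.154, -0.   ,  0.001]), 'contact_force': array([ 0.183, -0.168,  0.24 ]), 'wrist_torque': array([-0.039,  0.036, -0.027]), 'gripper_width': np.float64(85.286)} 18.700000000000003
scene [[394.9   0.  319.7]
 [  0.  394.9 201. ]
 [  0.    0.    1. ]] [[-0.023  1.    -0.016]
 [ 0.599  0.001 -0.801]
 [-0.801 -0.028 -0.598]] [ -18.1 -280.6 1837.8]
top [[433.6   0.  312.2]
 [  0.  433.6 200.5]
 [  0.    0.    1. ]] [[-0.018 -1.    -0.011]
 [-0.991  0.02  -0.132]
 [ 0.133  0.009 -0.991]] [  34.4  532.8 1297.4]
```

View pics/scene0.png

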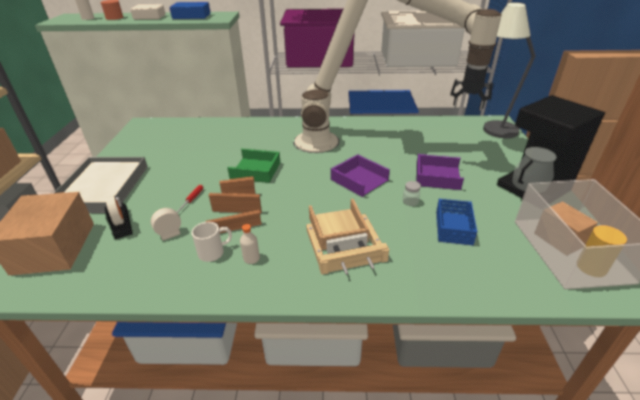

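View pics/top0.png

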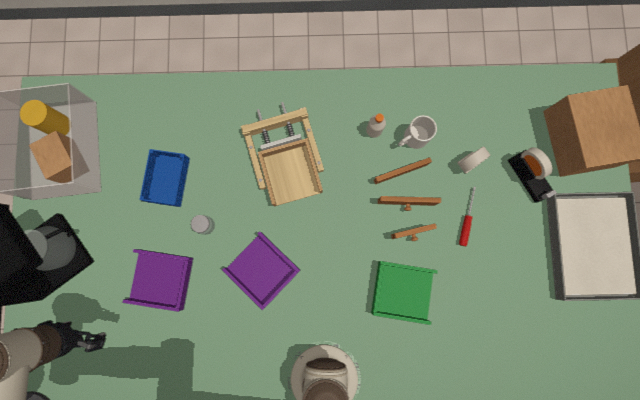

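Top view: boards at (403,170), wide without knob = plain board; (410,201), wide with knob at (407,207) = the wide front; (414,231), narrow with knob = narrow front. The drawer is the light-wood one in the jig at (290,172). The green (404,292) and purple (261,270), (160,279) ones are decoys. The front wanted is the middle one; I check it in a crop.

```bash
python3 - <<'E'
from h import *
d=np.load('top.npz');im=d['image'];P=world(d)
hsv=cv2.cvtColor(im,cv2.COLOR_BGR2HSV)
for n,(u,v) in dict(front=(420,200),plain=(403,170),narrow=(420,230),drawer=(290,172),driver=(465,238),rail=(262,123)).items():print(n,hsv[v,u],np.round(P[v,u]))
roi=np.zeros(im.shape[:2],bool);roi[150:245,368:448]=1
m=(roi&(hsv[...,0]<18)&(hsv[...,1]>110)).astype(np.uint8)
n,l,st,_=cv2.connectedComponentsWithStats(m)
for i in range(1,n):
    if st[i,4]<60: continue
    Q=P[(l==i)]; zt=np.nanpercentile(Q[:,2],90)
    T=Q[Q[:,2]>zt-9]
    (c,s,a)=cv2.minAreaRect(T[:,:2].astype(np.float32))
    e=np.linalg.svd(T[:,:2]-T[:,:2].mean(0),full_matrices=False)[2][0]
    print(st[i],'ztop',round(zt),'c',np.round(c),'size',np.round(s),'axis',np.round(e,3))
big=np.hstack([cv2.resize(im[145:250,365:485],None,fx=3.3,fy=3.3,interpolation=2),cv2.resize(im[100:214,235:335],None,fx=346/114*1.0,fy=346/114*1.0,interpolation=2)[:346]])
cv2.imwrite('pics/crop1.png',big)
E
```

```text
front [ 13 142 163] [ 523. -297.   76.]
plain [ 14 151 157] [ 619. -254.   57.]
narrow [ 14 155 166] [ 434. -293.   72.]
drawer [ 18  92 203] [629.  93.  11.]
driver [  1 194 176] [ 410. -440.   25.]
rail [ 19  92 191] [778. 176.  51.]
[374 158  57  26 372] ztop 58 c [ 622. -256.] size [ 16. 177.] axis [-0.327  0.945]
[378 196  63  15 484] ztop 77 c [ 526. -269.] size [176.  15.] axis [-0.05  -0.999]
[392 224  44  17 261] ztop 77 c [ 433. -278.] size [ 16. 124.] axis [ 0.217 -0.976]
```

View pics/crop1.png

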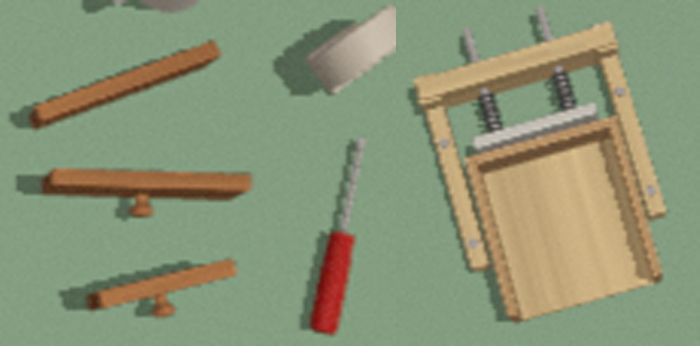

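Crop confirms: the middle board is wide and has a knob. The drawer's open end faces the robot, its back wall is close to the stop plate. Now the jig and drawer pose.

```bash
python3 - <<'E'
from h import *
d=np.load('top.npz');im=d['image'];P=world(d)
hsv=cv2.cvtColor(im,cv2.COLOR_BGR2HSV).astype(int)
roi=np.zeros(im.shape[:2],bool);roi[100:210,238:328]=1
wood=roi&(hsv[...,0]>8)&(hsv[...,0]<28)&(hsv[...,1]>50)
z=P[...,2]
# table level check
print('table z',np.nanmedian(z[220:240,300:370]))
def rep(n,m):
    k,l,st,_=cv2.connectedComponentsWithStats(m.astype(np.uint8))
    for i in range(1,k):
        if st[i,4]<25: continue
        T=P[l==i][:,:2]; c,s,a=cv2.minAreaRect(T.astype(np.float32))
        e=np.linalg.svd(T-T.mean(0),full_matrices=False)[2][0]; e*=np.sign(e[0])
        print(n,st[i],'c',np.round(c,1),'size',np.round(s,1),'ang',round(a,1),'svd ang',round(np.arctan2(e[1],e[0]),3),'box',np.round(cv2.boxPoints((c,s,a))).tolist())
rep('55',wood&(z>46)&(z<66))
rep('30',wood&(z>24)&(z<40))
rep('10',wood&(z>4)&(z<18))
rep('metal',roi&(hsv[...,1]<40)&(z>35))
E
```

```text
table z -0.7188783648077858
55 [241 107  67  28 532] c [786.3 137.7] size [ 29.5 210.9] ang 16.1 svd ang -1.294 box [[743.0, 235.0], [801.0, 32.0], [830.0, 40.0], [771.0, 243.0]]
55 [258 138  65  67 533] c [625.2  90.9] size [170.6 159.9] ang 14.8 svd ang -1.263 box [[522.0, 146.0], [563.0, -8.0], [728.0, 35.0], [687.0, 190.0]]
30 [283 117  41  54 324] c [725.2  26. ] size [194.   72.3] ang 35.8 svd ang 0.374 box [[625.0, -1.0], [668.0, -60.0], [825.0, 54.0], [783.0, 112.0]]
30 [264 123  18   7  32] c [773.6 144.6] size [ 4.7 55.7] ang 15.5 svd ang -1.28 box [[764.0, 171.0], [779.0, 117.0], [783.0, 118.0], [768.0, 172.0]]
30 [245 129  21  60 329] c [669.1 201.7] size [187.5  55.4] ang 2.5 svd ang 0.222 box [[574.0, 225.0], [577.0, 170.0], [764.0, 178.0], [762.0, 233.0]]
30 [270 143  36  12  58] c [700.6  98.9] size [  3.3 115. ] ang 15.2 svd ang -1.307 box [[684.0, 154.0], [714.0, 43.0], [717.0, 44.0], [687.0, 155.0]]
10 [ 263  145   57   61 2189] c [620.1  91.6] size [161.6 144.2] ang 15.0 svd ang 0.278 box [[523.0, 140.0], [561.0, 1.0], [717.0, 43.0], [679.0, 182.0]]
metal [261 130  40  20 218] c [730.1 121.6] size [ 35.3 128.3] ang 15.8 svd ang -1.291 box [[696.0, 179.0], [731.0, 55.0], [765.0, 65.0], [730.0, 188.0]]
```

Emit:
{"api": "play_rows", "payload": {
  "travel": [
    [0, 0, 0],
    [0, 0, 0],
    [0, 0, 0],
    [0, 0, 0],
    [0, 0, 0],
    [0, 0, 0],
    [0, 0, 0],
    [0, 0, 0],
    [0, 0, 0],
    [0, 0, 0],
    [0, 0, 0],
    [0, 0, 0]
  ],
  "rotation": [
    [0, 0, 0.109],
    [0, 0, 0.109],
    [0, 0, 0.109],
    [0, 0, 0.109],
    [0, 0, 0.109],
    [0, 0, 0.109],
    [0, 0, 0.109],
    [0, 0, 0.109],
    [0, 0, 0.109],
    [0, 0, 0.109],
    [0, 0, 0.109],
    [0, 0, 0.109]
  ],
  "grip": [1, 1, 1, 1, 1, 1, 1, 1, 1, 1, 1, 1]
}}

```text
clock: 1.1
position: [189.8, 595.1, 230.6]
ee_rot: [-0.689, 0.725, -0.0, -0.001]
contact_force: [-1.1, -0.6, -0.7]
gripper_width: 85.1
```

```bash
cat >> h.py <<'E'
def delta(target,yang):
    "tool-frame shift (m) and turn about tool z (rad) to bring TCP to target, tool y to angle yang"
    s=arm.read_state();R=Ro.from_quat(s['ee_rot']).as_matrix()
    ya=np.arctan2(R[1,1],R[0,1]); dw=(yang-ya+np.pi)%(2*np.pi)-np.pi
    print('t',round(float(s['clock']),2),'pos',np.round(s['position'],1),'yang',round(ya,3),'tilt z',np.round(R[:,2],3),'F',np.round(s['contact_force'],1),'T',np.round(s['wrist_torque'],2),'w',round(float(s['gripper_width']),1),'q',np.round(s['joints'],2))
    print('shift m',np.round(R.T@(np.array(target)-s['position'])/1000,4),'turn',round(-dw,4))
E
python3 -c "
from h import *
delta([526,-269,180],-3.19)"
```

```text
t 1.1 pos [189.8 595.1 230.6] yang 3.09 tilt z [-0.    -0.001 -1.   ] F [-1.1 -0.6 -0.7] T [-0.07  0.02  0.03] w 85.1 q [ 1.52  0.39  0.01 -0.   -1.19 -1.57]
shift m [ 0.8456 -0.3802  0.0516] turn -0.0031
```

Emit:
{"api": "play_rows", "payload": {
  "travel": [
    [0.035, -0.016, 0],
    [0.035, -0.016, 0],
    [0.035, -0.016, 0],
    [0.035, -0.016, 0],
    [0.035, -0.016, 0],
    [0.035, -0.016, 0],
    [0.035, -0.016, 0],
    [0.035, -0.016, 0],
    [0.035, -0.016, 0],
    [0.035, -0.016, 0],
    [0.035, -0.016, 0],
    [0.035, -0.016, 0]
  ],
  "rotation": [
    [0, 0, 0],
    [0, 0, 0],
    [0, 0, 0],
    [0, 0, 0],
    [0, 0, 0],
    [0, 0, 0],
    [0, 0, 0],
    [0, 0, 0],
    [0, 0, 0],
    [0, 0, 0],
    [0, 0, 0],
    [0, 0, 0]
  ],
  "grip": [1, 1, 1, 1, 1, 1, 1, 1, 1, 1, 1, 1]
}}

```text
clock: 2.1
position: [362.3, 165.1, 231.3]
ee_rot: [-0.691, 0.723, 0.0, 0.0]
contact_force: [1.0, -0.2, -0.3]
gripper_width: 85.4
```

Emit:
{"api": "play_rows", "payload": {
  "travel": [
    [0.035, -0.016, 0],
    [0.035, -0.016, 0],
    [0.035, -0.016, 0],
    [0.035, -0.016, 0],
    [0.035, -0.016, 0],
    [0.035, -0.016, 0],
    [0.035, -0.016, 0],
    [0.035, -0.016, 0],
    [0.035, -0.016, 0],
    [0.035, -0.016, 0],
    [0.035, -0.016, 0],
    [0, 0, 0]
  ],
  "rotation": [
    [0, 0, 0],
    [0, 0, 0],
    [0, 0, 0],
    [0, 0, 0],
    [0, 0, 0],
    [0, 0, 0],
    [0, 0, 0],
    [0, 0, 0],
    [0, 0, 0],
    [0, 0, 0],
    [0, 0, 0],
    [0, 0, 0]
  ],
  "grip": [1, 1, 1, 1, 1, 1, 1, 1, 1, 1, 1, 1]
}}

```text
clock: 3.1
position: [521.9, -230.7, 229.7]
ee_rot: [-0.689, 0.725, 0.0, -0.001]
contact_force: [0.4, 0.1, -0.5]
gripper_width: 85.5
```

```bash
cat >> h.py <<'E'
def wrist(name=None):
    s=arm.read_state();d=optics.get_image('wrist')
    H=np.array(d['hand_eye']);R=Ro.from_quat(s['ee_rot']).as_matrix()
    Rw=R@H[:3,:3];tw=R@H[:3,3]+s['position']
    d['R']=Rw.T;d['t']=-Rw.T@tw
    if name: cv2.imwrite(f'pics/{name}.png',d['image'])
    return d,world(d),tw
E
python3 - <<'E'
from h import *
delta([526,-269,180],-3.19)
d,P,tw=wrist('w1');print(np.round(tw))
hsv=cv2.cvtColor(d['image'],cv2.COLOR_BGR2HSV)
m=((hsv[...,0]<18)&(hsv[...,1]>110)&(P[...,2]>45)&(P[...,2]<95)).astype(np.uint8)
n,l,st,_=cv2.connectedComponentsWithStats(m)
for i in range(1,n):
    if st[i,4]<300: continue
    Q=P[l==i];zt=np.percentile(Q[:,2],90);T=Q[Q[:,2]>zt-4]
    c,s,a=cv2.minAreaRect(T[:,:2].astype(np.float32));e=np.linalg.svd(T[:,:2]-T[:,:2].mean(0),full_matrices=False)[2][0]
    print(st[i],round(zt,1),np.round(c,1),np.round(s,1),np.round(e,3))
E
```

```text
t 3.1 pos [ 521.9 -230.7  229.7] yang 3.09 tilt z [-0.001 -0.001 -1.   ] F [ 0.4  0.1 -0.5] T [ 0.04 -0.1  -0.  ] w 85.5 q [-0.13  0.29 -0.13  0.   -1.15  0.08]
shift m [ 0.038  -0.0061  0.0498] turn -0.003
[ 519. -302.  373.]
[ 311   55   16  172 2381] 76.8 [ 526.6 -269.5] [177.9  15. ] [0.05  0.999]
[ 383   71   42  120 2429] 76.7 [ 433.5 -279.3] [ 16.2 123.1] [-0.219  0.976]
[ 193   82   83  148 2439] 56.7 [ 621.9 -257.2] [ 15.6 176.8] [-0.327  0.945]
```

View pics/w1.png

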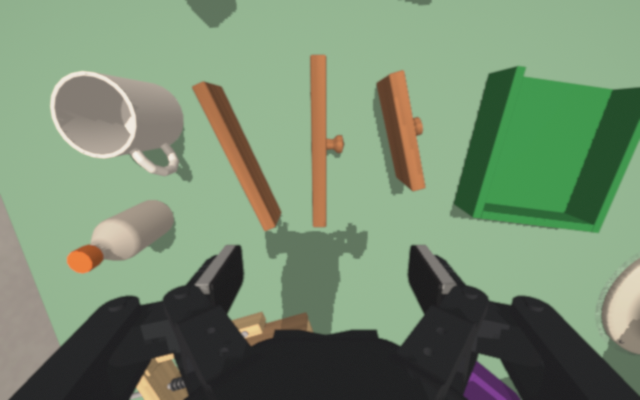

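Consistent with the top camera (within 1 mm): the front is at (526.5, -269.3), tool yaw already matches. The picture shows the wide front with knob at (335,144), between plain board (238,155) and narrow front (402,130). Descending.

Emit:
{"api": "play_rows", "payload": {
  "travel": [
    [0.019, -0.0034, 0],
    [0.0193, -0.0032, 0.02],
    [0, 0, 0.03],
    [0, 0, 0.03],
    [0, 0, 0.03],
    [0, 0, 0.03],
    [0, 0, 0.02],
    [0, 0, 0.015],
    [0, 0, 0.008],
    [0, 0, 0.004],
    [0, 0, 0],
    [0, 0, 0]
  ],
  "rotation": [
    [0, 0, 0],
    [0, 0, 0],
    [0, 0, 0],
    [0, 0, 0],
    [0, 0, 0],
    [0, 0, 0],
    [0, 0, 0],
    [0, 0, 0],
    [0, 0, 0],
    [0, 0, 0],
    [0, 0, 0],
    [0, 0, 0]
  ],
  "grip": [1, 1, 1, 1, 1, 1, 1, 1, 1, 1, 1, 1]
}}

```text
clock: 4.15
position: [526.0, -264.1, 45.2]
ee_rot: [-0.691, 0.723, -0.001, 0.0]
contact_force: [0.8, 0.4, -0.4]
gripper_width: 85.4
```

```bash
python3 -c "
from h import *
delta([526.5,-269.3,42],3.0916)"
```

```text
t 4.15 pos [ 526.  -264.1   45.2] yang 3.096 tilt z [ 0.001 -0.    -1.   ] F [ 0.8  0.4 -0.4] T [0.03 0.03 0.05] w 85.4 q [-0.19  0.52 -0.31  0.   -0.75  0.14]
shift m [ 0.0052 -0.0007  0.0032] turn 0.0047
```

Emit:
{"api": "play_rows", "payload": {
  "travel": [
    [0.005, -0.0005, 0.003],
    [0, 0, 0],
    [0, 0, 0],
    [0, 0, 0],
    [0, 0, 0],
    [0, 0, 0],
    [0, 0, 0],
    [0, 0, 0],
    [0, 0, 0],
    [0, 0, 0],
    [0, 0, 0],
    [0, 0, 0]
  ],
  "rotation": [
    [0, 0, 0.002],
    [0, 0, 0],
    [0, 0, 0],
    [0, 0, 0],
    [0, 0, 0],
    [0, 0, 0],
    [0, 0, 0],
    [0, 0, 0],
    [0, 0, 0],
    [0, 0, 0],
    [0, 0, 0],
    [0, 0, 0]
  ],
  "grip": [1, 1, 0.6, 0.4, 0.3, 0.2, 0.15, 0.1, 0.05, 0, 0, 0]
}}

```text
clock: 5.15
position: [525.7, -269.2, 41.4]
ee_rot: [-0.69, 0.724, -0.0, 0.0]
contact_force: [-0.0, 0.0, 0.3]
gripper_width: 15.2
```

```bash
python3 -c "
from h import *
delta([526.5,-269.3,42],3.0916)"
```

```text
t 5.15 pos [ 525.7 -269.2   41.4] yang 3.094 tilt z [ 0. -0. -1.] F [-0.   0.   0.3] T [ 0.01 -0.04 -0.  ] w 15.2 q [-0.2   0.52 -0.3   0.   -0.74  0.15]
shift m [ 0.     -0.0008 -0.0006] turn 0.0021
```

Emit:
{"api": "play_rows", "payload": {
  "travel": [
    [0, 0, -0.006],
    [0, 0, -0.015],
    [0, 0, -0.025],
    [0, 0, -0.03],
    [0, 0, -0.03],
    [-0.015, 0.003, 0],
    [-0.032, 0.0046, 0],
    [-0.032, 0.0046, 0],
    [-0.032, 0.0046, 0],
    [-0.032, 0.0046, 0],
    [-0.032, 0.0046, 0],
    [-0.032, 0.0046, 0]
  ],
  "rotation": [
    [0, 0, 0],
    [0, 0, 0],
    [0, 0, 0],
    [0, 0, 0],
    [0, 0, 0],
    [0, 0, 0],
    [0, 0, 0],
    [0, 0, 0],
    [0, 0, 0],
    [0, 0, 0],
    [0, 0, 0],
    [0, 0, 0]
  ],
  "grip": [0, 0, 0, 0, 0, 0, 0, 0, 0, 0, 0, 0]
}}

```text
clock: 6.15
position: [504.1, -59.6, 147.4]
ee_rot: [-0.69, 0.724, 0.0, -0.0]
contact_force: [1.5, 0.8, -1.4]
gripper_width: 15.5
```

Emit:
{"api": "play_rows", "payload": {
  "travel": [
    [-0.032, 0.0046, 0],
    [-0.032, 0.0046, 0],
    [-0.032, 0.0046, 0],
    [-0.02, 0.003, 0],
    [0, 0, 0],
    [0, 0, 0],
    [0, 0, 0],
    [0, 0, 0],
    [0, 0, 0],
    [0, 0, 0],
    [0, 0, 0],
    [0, 0, 0]
  ],
  "rotation": [
    [0, 0, 0],
    [0, 0, 0],
    [0, 0, 0],
    [0, 0, 0],
    [0, 0, -0.04],
    [0, 0, -0.06],
    [0, 0, -0.06],
    [0, 0, -0.06],
    [0, 0, -0.06],
    [0, 0, -0.04],
    [0, 0, 0],
    [0, 0, 0]
  ],
  "grip": [0, 0, 0, 0, 0, 0, 0, 0, 0, 0, 0, 0]
}}

```text
clock: 7.15
position: [493.4, 55.6, 147.3]
ee_rot: [0.796, -0.605, -0.0, 0.0]
contact_force: [-0.5, -0.9, -3.0]
gripper_width: 15.2
```

```bash
python3 - <<'E'
from h import *
delta([495,55,147],0.27+np.pi)
d,P,tw=wrist('w2');print(np.round(tw))
np.savez('w2',P=P,image=d['image'],R=d['R'],t=d['t'],K=d['camera_matrix'],tw=tw)
E
```

```text
t 7.15 pos [493.4  55.6 147.3] yang -2.871 tilt z [-0.001 -0.    -1.   ] F [-0.5 -0.9 -3. ] T [ 0.01 -0.05 -0.01] w 15.2 q [ 0.44  0.25 -0.42 -0.   -0.9  -0.17]
shift m [ 0.001  -0.0014  0.0003] turn 0.0007
[513. -14. 291.]
```

View pics/w2.png

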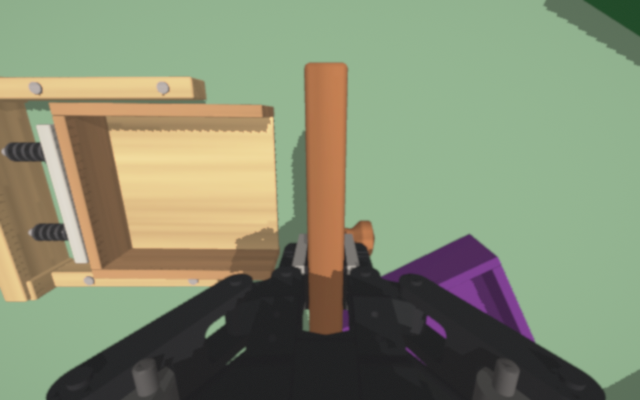

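The board hangs straight in the jaws (top edge 305-347, knob at (362,236)). Drawer rims and both guides (y≈88 and y≈280) and stop plate (60,190) are in view. Now measure jig, drawer and board in a frame at yaw 0.27 about the TCP.

```bash
cat > m.py <<'E'
from h import *
def meas(P,im,c0,y0=0.27):
    hsv=cv2.cvtColor(im,cv2.COLOR_BGR2HSV).astype(int)
    wood=(hsv[...,0]>8)&(hsv[...,0]<30)&(hsv[...,1]>45)&(hsv[...,2]>60)
    A=np.array([[np.cos(y0),np.sin(y0)],[-np.sin(y0),np.cos(y0)]])
    Q=P.copy();Q[...,:2]=(P[...,:2]-c0)@A.T
    z=Q[...,2];X=Q[...,0];Y=Q[...,1]
    def edge(m,ax,lo,hi,side,n):
        "line through the extreme points per 5 mm slice: ax coordinate along, other across"
        a=Q[...,ax][m];b=Q[...,1-ax][m];pts=[]
        for s in np.arange(lo,hi,5):
            k=(a>=s)&(a<s+5)
            if k.sum()>3: pts.append((s+2.5,np.percentile(b[k],97 if side>0 else 3)))
        if len(pts)<4: print(n,'few');return
        pts=np.array(pts);f=np.polyfit(*pts.T,1);k=abs(np.polyval(f,pts[:,0])-pts[:,1])<3
        f=np.polyfit(*pts[k].T,1);print(n,'slope',round(f[0],4),'at mid',round(np.polyval(f,pts[k][:,0].mean()),1),'n',k.sum(),'range',pts[k][:,0].min(),pts[k][:,0].max())
    g=wood&(z>26)&(z<36); r=wood&(z>50)&(z<62)
    edge(g&(Y<-75)&(Y>-125),0,-30,200,-1,'right guide outer'); edge(g&(Y<-75)&(Y>-125),0,-30,200,1,'right guide inner')
    edge(g&(Y>75)&(Y<125),0,-30,200,1,'left guide outer'); edge(g&(Y>75)&(Y<125),0,-30,200,-1,'left guide inner')
    edge(r&(Y<-60)&(Y>-95)&(X<190),0,0,200,-1,'drawer right outer');edge(r&(Y>60)&(Y<95)&(X<190),0,0,200,1,'drawer left outer')
    edge(r&(X>150)&(X<225),1,-60,60,1,'drawer back outside')
    k=r&(abs(Y)<90)&(abs(Y)>62)&(X>15)&(X<100);print('open end x',np.round([np.percentile(X[k&(Y<0)],2) if (k&(Y<0)).any() else np.nan,np.percentile(X[k&(Y>0)],2) if (k&(Y>0)).any() else np.nan],1))
    me=(hsv[...,1]<45)&(z>40)&(z<60)&(X>150)&(X<240);
    if me.any(): edge(me,1,-60,60,-1,'stop face'); print('stop y',np.round(np.percentile(Y[me],[1,99]),1))
    return Q,hsv
E
python3 - <<'E'
from m import *
f=np.load('w2.npz');s=arm.read_state();p=s['position'][:2]
print('WRIST');Q,h=meas(f['P'],f['image'],p)
b=(h[...,0]<18)&(h[...,1]>110)&(abs(Q[...,0])<14)&(Q[...,2]>165)
T=Q[b];print('board top z',np.percentile(T[:,2],50),'x',np.percentile(T[:,0],[2,50,98]),'y',np.percentile(T[:,1],[.5,99.5]),'slope',np.polyfit(T[:,1],T[:,0],1)[0])
t=np.load('top.npz');print('TOP');meas(world(t),t['image'],p)
E
```

```text
WRIST
right guide outer slope 0.001 at mid -102.9 n 11 range 137.5 187.5
right guide inner slope 0.0017 at mid -85.9 n 17 range 117.5 197.5
left guide outer slope -0.0057 at mid 102.6 n 10 range 142.5 187.5
left guide inner slope 0.0131 at mid 94.7 n 14 range 132.5 197.5
drawer right outer slope -0.01 at mid -80.2 n 28 range 52.5 187.5
drawer left outer slope 0.0028 at mid 77.9 n 25 range 52.5 187.5
drawer back outside slope 0.0083 at mid 220.5 n 24 range -57.5 57.5
open end x [50.9 52.7]
stop face slope -0.0008 at mid 229.7 n 24 range -57.5 57.5
stop y [-63.5  62.8]
board top z 181.80640401891281 x [-7.27347395  0.17736188  7.34585075] y [-89.43852879  25.96375329] slope -0.0008146714242027902
TOP
right guide outer slope 0.0147 at mid -101.3 n 17 range 117.5 197.5
right guide inner slope 0.0105 at mid -87.6 n 16 range 117.5 197.5
left guide outer slope -0.0078 at mid 101.8 n 17 range 117.5 197.5
left guide inner slope 0.0162 at mid 88.0 n 17 range 117.5 197.5
drawer right outer slope -0.0046 at mid -79.2 n 25 range 52.5 187.5
drawer left outer slope -0.0023 at mid 77.2 n 27 range 52.5 187.5
drawer back outside slope 0.0045 at mid 219.3 n 24 range -57.5 57.5
open end x [51.2 52.3]
stop face slope -0.0068 at mid 229.5 n 24 range -57.5 57.5
stop y [-453.8  720.3]
```

Both cameras agree: jig yaw 0.27, drawer lateral offset ≈ -1 mm from the TCP line, open end 51.5 mm ahead, back wall 9.5 mm short of the stop, board square in the jaws. Move 15 mm forward and descend.

Emit:
{"api": "play_rows", "payload": {
  "travel": [
    [0.0008, -0.007, 0],
    [0, -0.008, 0.01],
    [0, 0, 0.02],
    [0, 0, 0.025],
    [0, 0, 0.02],
    [0, 0, 0.014],
    [0, 0, 0.008],
    [0, 0, 0.005],
    [0, 0, 0.002],
    [0, 0, 0],
    [0, 0, 0],
    [0, 0, 0]
  ],
  "rotation": [
    [0, 0, 0],
    [0, 0, 0],
    [0, 0, 0],
    [0, 0, 0],
    [0, 0, 0],
    [0, 0, 0],
    [0, 0, 0],
    [0, 0, 0],
    [0, 0, 0],
    [0, 0, 0],
    [0, 0, 0],
    [0, 0, 0]
  ],
  "grip": [0, 0, 0, 0, 0, 0, 0, 0, 0, 0, 0, 0]
}}

```text
clock: 8.2
position: [509.1, 59.2, 44.2]
ee_rot: [0.796, -0.605, 0.001, -0.001]
contact_force: [-0.3, -0.6, -1.4]
gripper_width: 15.0
```

```bash
cat >> h.py <<'E'
C0=np.array([493.4,55.6]);u=np.array([np.cos(.27),np.sin(.27)]);v=np.array([-u[1],u[0]])
def tgt(x,y,z): return [*(C0+x*u+y*v),z]
def st():
    s=arm.read_state();p=s['position'];R=Ro.from_quat(s['ee_rot']).as_matrix();F=s['contact_force']
    print('t',round(float(s['clock']),2),'jig-frame x,y',np.round([(p[:2]-C0)@u,(p[:2]-C0)@v],1),'z',round(p[2],1),'yaw',round(np.arctan2(-R[1,1],-R[0,1]),4),'tilt z in jig',np.round([R[:2,2]@u,R[:2,2]@v],4),'F jig',np.round([F[:2]@u,F[:2]@v,F[2]],1),'w',round(float(s['gripper_width']),1))
E
python3 -c "
from h import *
st();delta(tgt(15,-.8,42),.27+np.pi)"
```

```text
t 8.2 jig-frame x,y [16.1 -0.7] z 44.2 yaw 0.2721 tilt z in jig [0.0021 0.0002] F jig [-0.4 -0.5 -1.4] w 15.0
t 8.2 pos [509.1  59.2  44.2] yang -2.869 tilt z [ 0.002  0.001 -1.   ] F [-0.3 -0.6 -1.4] T [-0.03 -0.03  0.01] w 15.0 q [ 0.43  0.42 -0.5   0.   -0.65 -0.16]
shift m [0.0001 0.0011 0.0022] turn 0.0021
```

Emit:
{"api": "play_rows", "payload": {
  "travel": [
    [0, 0, 0.002],
    [0, -0.004, 0],
    [0, -0.005, 0],
    [0, -0.005, 0],
    [0, -0.004, 0],
    [0, -0.003, 0],
    [0, -0.002, 0],
    [0, 0, 0],
    [0, 0, 0]
  ],
  "rotation": [
    [0, 0, 0.001],
    [0, 0, 0],
    [0, 0, 0],
    [0, 0, 0],
    [0, 0, 0],
    [0, 0, 0],
    [0, 0, 0],
    [0, 0, 0],
    [0, 0, 0]
  ],
  "grip": [0, 0, 0, 0, 0, 0, 0, 0, 0]
}}

```text
clock: 8.95
position: [530.6, 65.0, 41.4]
ee_rot: [0.796, -0.605, 0.0, 0.0]
contact_force: [-0.5, -0.6, 0.0]
gripper_width: 15.2
```

```bash
python3 - <<'E'
from m import *
st();st()
d,P,tw=wrist('w3');Q,h=meas(P,d['image'],C0)
X=Q[...,0];b=(h[...,0]<18)&(h[...,1]>110)&(X>20)&(X<60)&(Q[...,2]>66)
T=Q[b];print('board top z',np.percentile(T[:,2],50),'x',np.percentile(T[:,0],[2,50,98]),'y',np.percentile(T[:,1],[.5,99.5]),'slope',np.polyfit(T[:,1],T[:,0],1)[0])
E
```

```text
t 8.95 jig-frame x,y [38.4 -0.8] z 41.4 yaw 0.271 tilt z in jig [ 0.     -0.0001] F jig [-0.7 -0.4  0. ] w 15.2
t 8.95 jig-frame x,y [38.4 -0.8] z 41.4 yaw 0.271 tilt z in jig [ 0.     -0.0001] F jig [-0.7 -0.4  0. ] w 15.2
right guide outer slope 0.0071 at mid -102.9 n 10 range 142.5 187.5
right guide inner slope 0.0007 at mid -85.9 n 17 range 117.5 197.5
left guide outer few
left guide inner few
drawer right outer slope -0.0061 at mid -80.3 n 27 range 52.5 182.5
drawer left outer few
drawer back outside slope 0.181 at mid 216.3 n 13 range -2.5 57.5
open end x [51.5  nan]
stop face few
stop y [54.1 64.8]
board top z 75.86402769002018 x [31.22752713 38.67639011 45.9571818 ] y [-90.27115641  25.28222103] slope -0.0006663382449455984
```

View pics/w3.png

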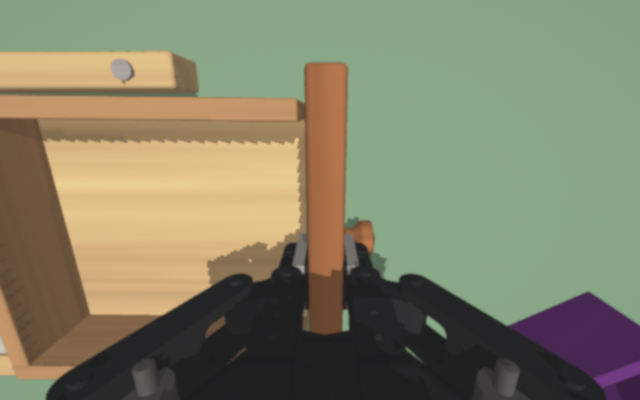

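Board sits just before the open end; overhang on the right is 10.0 mm, as it should be for a centred 180 on 160. Pushing slowly now, lifted by half a millimetre.

Emit:
{"api": "play_rows", "payload": {
  "travel": [
    [0, -0.001, -0.0005],
    [0, -0.0015, 0],
    [0, -0.0015, 0],
    [0, -0.0015, 0],
    [0, -0.002, 0],
    [0, -0.002, 0],
    [0, -0.002, 0],
    [0, -0.002, 0],
    [0, -0.002, 0],
    [0, -0.002, 0],
    [0, -0.0015, 0],
    [0, 0, 0]
  ],
  "rotation": [
    [0, 0, 0],
    [0, 0, 0],
    [0, 0, 0],
    [0, 0, 0],
    [0, 0, 0],
    [0, 0, 0],
    [0, 0, 0],
    [0, 0, 0],
    [0, 0, 0],
    [0, 0, 0],
    [0, 0, 0],
    [0, 0, 0]
  ],
  "grip": [0, 0, 0, 0, 0, 0, 0, 0, 0, 0, 0, 0]
}}

```text
clock: 10.0
position: [548.0, 69.7, 41.6]
ee_rot: [0.796, -0.605, -0.001, 0.001]
contact_force: [-4.1, -2.7, 1.0]
gripper_width: 15.4
```

```bash
python3 -c "
from h import *
st()"
```

```text
t 10.0 jig-frame x,y [56.4 -1. ] z 41.6 yaw 0.2709 tilt z in jig [-0.0025 -0.0003] F jig [-4.6 -1.5  1. ] w 15.4
```

Emit:
{"api": "play_rows", "payload": {
  "travel": [
    [0, -0.0015, 0],
    [0, -0.0015, 0],
    [0, -0.0015, 0],
    [0, -0.0015, 0],
    [0, -0.001, 0],
    [0, -0.001, 0],
    [0, -0.001, 0],
    [0, -0.001, 0],
    [0, 0, 0],
    [0, 0, 0]
  ],
  "rotation": [
    [0, 0, 0],
    [0, 0, 0],
    [0, 0, 0],
    [0, 0, 0],
    [0, 0, 0],
    [0, 0, 0],
    [0, 0, 0],
    [0, 0, 0],
    [0, 0, 0],
    [0, 0, 0]
  ],
  "grip": [0, 0, 0, 0, 0, 0, 0, 0, 0, 0]
}}

```text
clock: 10.83
position: [555.1, 71.4, 41.4]
ee_rot: [0.796, -0.605, -0.002, 0.003]
contact_force: [-9.6, -2.4, 4.3]
gripper_width: 15.6
```

```bash
python3 -c "
from h import *
st()"
```

```text
t 10.83 jig-frame x,y [63.7 -1.2] z 41.4 yaw 0.2709 tilt z in jig [-0.008  -0.0007] F jig [-9.9  0.3  4.3] w 15.6
```

Force reaches 10 N at only ~10 mm stop travel with 4 N upward: the board bears on the counter and the tool has been pushed 0.008 rad out of plumb. I straighten it and lift 0.7 mm.

Emit:
{"api": "play_rows", "payload": {
  "travel": [
    [0, 0, -0.0004],
    [0, 0, -0.0003],
    [0, 0, 0],
    [0, 0, 0],
    [0, 0, 0],
    [0, 0, 0]
  ],
  "rotation": [
    [0.004, 0, 0],
    [0.004, 0, 0],
    [0, 0, 0],
    [0, 0, 0],
    [0, 0, 0],
    [0, 0, 0]
  ],
  "grip": [0, 0, 0, 0, 0, 0]
}}

```text
clock: 11.33
position: [555.8, 71.7, 41.4]
ee_rot: [0.796, -0.605, 0.001, -0.0]
contact_force: [-5.7, -2.6, -1.6]
gripper_width: 14.9
```

```bash
python3 - <<'E'
from m import *
st()
d,P,tw=wrist();Q,h=meas(P,d['image'],C0)
X=Q[...,0];b=(h[...,0]<18)&(h[...,1]>110)&(X>40)&(X<85)&(Q[...,2]>66)
T=Q[b];print('board top z',np.percentile(T[:,2],50),'x',np.percentile(T[:,0],[2,50,98]),'y',np.percentile(T[:,1],[.5,99.5]),'slope',np.polyfit(T[:,1],T[:,0],1)[0])
d=optics.get_image('top');cv2.imwrite('pics/top2.png',cv2.resize(d['image'][95:220,225:345],None,fx=4.5,fy=4.5,interpolation=2))
print('TOP');meas(world(d),d['image'],C0);st()
E
```

```text
t 11.33 jig-frame x,y [64.5 -1.1] z 41.4 yaw 0.2707 tilt z in jig [ 0.0014 -0.0005] F jig [-6.2 -0.9 -1.6] w 14.9
right guide outer slope 0.0003 at mid -102.7 n 17 range 117.5 197.5
right guide inner slope 0.0033 at mid -85.8 n 17 range 117.5 197.5
left guide outer few
left guide inner few
drawer right outer slope 0.0001 at mid -80.0 n 24 range 72.5 187.5
drawer left outer few
drawer back outside few
open end x [74.4  nan]
board top z 75.89136700481853 x [57.34192459 64.73366633 72.09045026] y [-90.53045344  24.90151638] slope -0.001915080259745985
TOP
right guide outer slope 0.0047 at mid -101.4 n 17 range 117.5 197.5
right guide inner slope 0.0053 at mid -87.5 n 17 range 117.5 197.5
left guide outer slope 0.0308 at mid 102.4 n 7 range 167.5 197.5
left guide inner slope 0.0438 at mid 87.8 n 7 range 167.5 197.5
drawer right outer slope -0.0086 at mid -79.1 n 24 range 57.5 187.5
drawer left outer slope -0.0212 at mid 78.6 n 6 range 57.5 187.5
drawer back outside few
open end x [56.2 55.2]
stop face few
stop y [-454.7  741.7]
t 11.43 jig-frame x,y [64.5 -1.1] z 41.4 yaw 0.2707 tilt z in jig [ 0.0014 -0.0005] F jig [-5.8 -1.2 -0.3] w 15.0
```

View pics/top2.png

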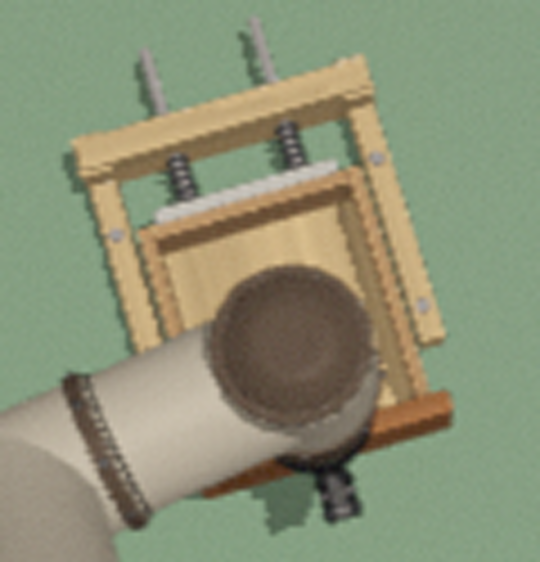

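Stop plate, drawer and front are in line and pressed together. Now 6 N at ~11 mm travel; more push is needed, with a bit of plumb correction.

Emit:
{"api": "play_rows", "payload": {
  "travel": [
    [0, -0.0015, -0.0002],
    [0, -0.0015, 0],
    [0, -0.0015, 0],
    [0, -0.0015, -0.0002],
    [0, -0.001, 0],
    [0, -0.001, 0],
    [0, -0.001, 0],
    [0, 0, 0],
    [0, 0, 0],
    [0, 0, 0]
  ],
  "rotation": [
    [0, 0, 0],
    [0.001, 0, 0],
    [0, 0, 0],
    [0.001, 0, 0],
    [0, 0, 0],
    [0, 0, 0],
    [0, 0, 0],
    [0, 0, 0],
    [0, 0, 0],
    [0, 0, 0]
  ],
  "grip": [0, 0, 0, 0, 0, 0, 0, 0, 0, 0]
}}

```text
clock: 12.27
position: [562.4, 73.4, 41.4]
ee_rot: [0.796, -0.605, -0.0, 0.001]
contact_force: [-9.3, -1.9, 0.4]
gripper_width: 15.3
```

```bash
python3 -c "
from h import *
st();optics.get_image('wrist');st();optics.get_image('wrist');st()"
```

```text
t 12.27 jig-frame x,y [71.2 -1.2] z 41.4 yaw 0.2704 tilt z in jig [-0.0014 -0.0006] F jig [-9.5  0.6  0.4] w 15.3
t 12.32 jig-frame x,y [71.3 -1.2] z 41.4 yaw 0.2704 tilt z in jig [-0.0014 -0.0006] F jig [-9.8  0.1  0. ] w 15.7
t 12.37 jig-frame x,y [71.3 -1.2] z 41.4 yaw 0.2704 tilt z in jig [-0.0013 -0.0006] F jig [-10.    0.8   0.2] w 15.3
```

Emit:
{"api": "play_rows", "payload": {
  "travel": [
    [0, 0, 0],
    [0, 0, 0],
    [0, 0, 0],
    [0, 0, 0],
    [0, 0, 0],
    [0, 0, 0],
    [0, 0, 0],
    [0, 0, 0],
    [0, 0, 0],
    [0, 0, 0],
    [0, 0, 0],
    [0, 0, 0]
  ],
  "rotation": [
    [0, 0, 0],
    [0, 0, 0],
    [0, 0, 0],
    [0, 0, 0],
    [0, 0, 0],
    [0, 0, 0],
    [0, 0, 0],
    [0, 0, 0],
    [0, 0, 0],
    [0, 0, 0],
    [0, 0, 0],
    [0, 0, 0]
  ],
  "grip": [0, 0, 0, 0, 0, 0, 0, 0, 0, 0, 0, 0]
}}

```text
clock: 13.37
position: [562.4, 73.4, 41.4]
ee_rot: [0.796, -0.605, -0.0, 0.001]
contact_force: [-10.0, -2.9, 0.6]
gripper_width: 14.9
```

```bash
python3 - <<'E'
from m import *
st()
d,P,tw=wrist('w4');Q,h=meas(P,d['image'],C0)
X,Y,z=Q[...,0],Q[...,1],Q[...,2];b=(h[...,0]<18)&(h[...,1]>110)&(X>50)&(X<95)&(z>69)
T=Q[b];print('board top x',np.percentile(T[:,0],[2,50,98]),'y',np.percentile(T[:,1],[.5,99.5]),'slope y->x',np.polyfit(T[:,1],T[:,0],1)[0],'y->z',np.polyfit(T[:,1],T[:,2],1)[0])
t=optics.get_image('top');Q,_=meas(world(t),t['image'],C0)
o=np.load('top.npz')
D=np.abs(t['image'].astype(int)-o['image']).max(-1);D=cv2.blur(D.astype(np.uint8),(3,3))>35
n,l,s_,c=cv2.connectedComponentsWithStats(D.astype(np.uint8))
print('changed regions',[(s_[i].tolist()) for i in range(1,n) if s_[i,4]>15])
a=cv2.resize(d['image'][40:340,0:420],(560,400));cv2.imwrite('pics/end.png',np.hstack([a[:, :400],cv2.resize(t['image'][95:220,225:345],(400,400))]))
st()
E
```

```text
t 13.37 jig-frame x,y [71.3 -1.2] z 41.4 yaw 0.2704 tilt z in jig [-0.0013 -0.0006] F jig [-10.4  -0.1   0.6] w 14.9
right guide outer slope 0.0041 at mid -102.8 n 17 range 117.5 197.5
right guide inner slope 0.001 at mid -85.9 n 17 range 117.5 197.5
left guide outer few
left guide inner few
drawer right outer slope 0.0002 at mid -80.2 n 22 range 82.5 187.5
drawer left outer few
drawer back outside few
open end x [81.2  nan]
board top x [64.2211754  71.60611206 78.96231169] y [-90.63471953  24.98465741] slope y->x -0.002750059978857464 y->z 0.0008754057302430133
right guide outer slope -0.0017 at mid -101.2 n 16 range 117.5 197.5
right guide inner slope 0.0123 at mid -87.6 n 17 range 117.5 197.5
left guide outer slope -0.0059 at mid 102.4 n 5 range 177.5 197.5
left guide inner slope -0.0606 at mid 87.8 n 4 range 177.5 197.5
drawer right outer slope -0.0034 at mid -79.1 n 19 range 92.5 187.5
drawer left outer slope -0.0514 at mid 80.0 n 4 range 62.5 187.5
drawer back outside few
open end x [62.9 61.8]
stop face few
stop y [-453.7   33.5]
changed regions [[225, 129, 100, 81, 3978], [0, 190, 321, 210, 23548], [370, 196, 71, 15, 646], [306, 354, 38, 25, 457], [246, 366, 49, 34, 731], [321, 367, 10, 2, 18], [345, 366, 17, 34, 254]]
t 13.47 jig-frame x,y [71.3 -1.2] z 41.4 yaw 0.2704 tilt z in jig [-0.0013 -0.0006] F jig [-9.7  0.   0.3] w 15.2
```

View pics/w4.png

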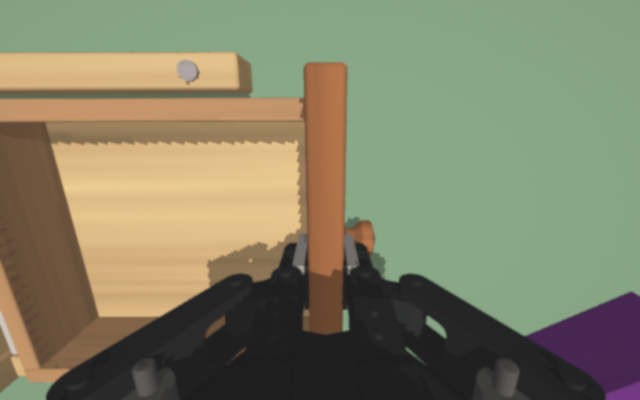

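The wide front is butted on the drawer end (seam at x≈305 px, no gap) with the knob outward at (362,236). The push is a steady 10 N, and the only changes in the scene are the front's old place, the jig and the arm. Handing in.

```bash
python3 -c "
from h import *
print(workorder.job_done());st()"
```

```text
the job is handed in; nothing more can be done
None
the job is handed in; nothing more can be done
```

I picked the wide front with the knob (the middle board of the row), stood it knob-outwards over the drawer's open end, and pushed the drawer home against the sprung stop. I handed the job in at about 13.5 s, still gripping and pressing.

Last checks:
- **Push:** about 10 N (readings 9.5 to 10.4 N) and steady for over a second. That is at roughly 18 mm of stop travel, worked out from the arm's position.
- **Centring and angle:** the right-hand overhang was about 10.4 mm, against 10 mm for an exactly centred front. Yaw was within 0.003 rad of the jig and tilt about 0.001 rad.
- **Height:** the tool was at the height where it gripped the front standing on the counter, so the lower edges should be level.
- **Seam:** no gap was visible on the right side. The gripper hid the left side, so I could not check it directly.
- **Other objects:** the top camera showed changes only at the front's old place, at the jig and where the arm is. I did not view the whole scene again at the end.

One thing went wrong briefly on the way: the front's lower edge bore on the counter with about 4 N. I straightened the tool, eased it up and carried on.

In the final top view the arm hid the open end, so the top camera's figures for it (about 62 mm, against 81 mm from the wrist camera) are not valid.

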